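Set out the union nuts on the sample strip by size

ROBOT

A 7-joint arm with a two-finger parallel gripper is mounted at the origin on the work surface. World frame = base frame: x ahead of the robot, y to its left, z up, the work surface at z = 0. Lengths are in m, angles in rad, forces in N, time in s.
With the tool pointing down it reaches from about 0.425 to 0.875 m from the base axis. Payload 4.7 kg.
Tool frame: the origin (TCP) lies midway between the tips of the shut fingers; the grasp point (between the pads) lies ctrl.grasp_offset behind it (ctrl.grasp_offset is the distance from the TCP to the grasp point, in m); z points along the fingers, y is the line along which they close (so a half turn about z gives the same grasp; the last joint's range is limited). The gripper opens to 87 mm and grips with 3 to 60 N. Pads are 19 mm wide; open, the fingers measure 117 mm over their backs; the gripper's body (75 mm by 190 mm) begins 51 mm behind the grasp point.
Start: joints at [1.282, 0.321, -0.07, 1.45, 0.023, 1.371, -0.057], TCP at [0.194, -0.62, 0.223] pointing down, gripper open.
Joint ranges: [-2.86, 2.86], [-0.3, 2.09], [-1.38, 1.24], [0.06, 2.45], [-1.56, 4.7], [0.09, 2.05], [-2.69, 2.69]. Speed limits (rad/s): [2.57, 2.57, 3.14, 3.14, 3.14, 3.14, 3.14].

INTERFACE

Orientations are given as a rotation vector (axis times angle).
In Python, from bench import ctrl gives the robot as it stands. The module is installed in compiled form; this text tells all that it offers.
- The arm moves only by the tool jog_arm, never from a script. Its argument "moves" is one flat list of numbers, 7 for each row, row after row: the shift along the tool's x, y, z in units of 30 cm (1.0 is 30 cm), then the turn, a rotation vector about the tool's x, y, z in units of 60 degrees (1.0 is 60 degrees), then the gripper's target within -1 to 1 (fully open at 1, half-way at 0, shut at -1). In form: [x, y, z, wx, wy, wz, fingers, x, y, z, wx, wy, wz, fingers, ...]. A call has exactly 8 rows; each row is the pose to reach, as a shift and turn from the pose commanded when the call began, along the tool's axes at that moment; what a row does not reach only later rows make up. A row lasts 1/8 s, in which the tool goes at most 62.5 mm and 10.7 degrees, less where a joint would pass 70% of its speed; a pose out of reach is approached as far as the arm can. A call with a number of a shift or a turn outside -1 to 1 is refused whole. A call with a gripper value outside its range is refused whole. The fingers move at their own pace and stop on an object; "newtons" is the grip in N (left out, the last holds). Time passes only in rows, so rows that repeat a pose let the fingers close, or fill a call up. It gives the time, the measured TCP pose, the force, the opening and the grip force at its end, in the units of the state.
- ctrl.get_state(): the state, without advancing time (a new reading comes with each control period).
- ctrl.get_image(name): name is "side" or "top" or "wrist"; returns a dict with "pixels" (480x640x3 uint8, red, green, blue), "fx", "fy", "cx", "cy" (pixels), "xyz" and "rotation" of the camera in the world; the wrist camera has in their place "tool_from_camera" (4x4, takes a point from camera to tool coordinates, whose origin is the TCP and whose axes are the flange's). Camera axes: x right, y up, looking along -z (the intrinsics and any distortion apply to the point x, -y, -z); pixel columns grow to the right and rows downward; lengths in m; the calibration is good to about 2 mm. A picture is of the moment at which its call begins: read the wrist's pose just before it. There is no depth.
- ctrl.close_job(): hands the job in; it is judged then, once.
The state is a dict: "time": time; "joint_positions": joint angles; "qd": joint speeds; "joint_torque": joint torques, N m; "position": TCP position; "tool_rot": TCP orientation; "ft_force": force on the tool from outside, world axes, zero at the start; "torque": the same for the moment, N m; "grip_width": opening from 0.0 (shut) to 1.0 (fully open); "grip_force": force on a finger pad.
Only numpy, scipy, OpenCV 4.12 (cv2) and the standard library are available. Lean on these libraries where they do the work, as an engineer would, in place of code of your own. Each camera call takes 0.05 s, during which the arm holds its last target. There are 200 camera calls.

TASK

Set out the four loose black union nuts as a size series on the aluminium sample strip, one upright in the middle of each white disc: the largest on the disc next to the upright steel stop plate, then each next smaller one in turn, with the smallest at the far end from the stop.

Things in the scene. Friction and masses are not known exactly. Their poses are not given: they have to be found in the camera images.
- nut_s_mid (a point): loose black plastic union nut: upright round ribbed ring, 58 mm in outside diameter and 46 mm high, open at the top (the largest of the four); it stands upright on the table at the start. The point is on its axis, half-way up (23 mm above its underside); z is up along its axis
- nut_q_mid (a point): loose black plastic union nut: upright round ribbed ring, 46 mm in outside diameter and 38 mm high, open at the top (the second largest); it stands upright on the table at the start. The point is on its axis, half-way up (19 mm above its underside); z is up along its axis
- nut_r_mid (a point): loose black plastic union nut: upright round ribbed ring, 36 mm in outside diameter and 32 mm high, open at the top (the third largest); it stands upright on the table at the start. The point is on its axis, half-way up (16 mm above its underside); z is up along its axis
- nut_p_mid (a point): loose black plastic union nut: upright round ribbed ring, 28 mm in outside diameter and 28 mm high, open at the top (the smallest); it stands upright on the table at the start. The point is on its axis, half-way up (14 mm above its underside); z is up along its axis
- mark_a: one of four identical flat white discs, 66 mm in diameter with a thin grey edge, let in flush in a straight row, 90 mm apart, down the middle of a fixed flat aluminium strip 90 mm wide, 460 mm long and 6 mm thick; the letters say nothing of their order in the row. Origin at the centre of the disc on the surface of the strip, 6 mm above the table; z up, y along the strip, x across it
- mark_b: one of four identical flat white discs, 66 mm in diameter with a thin grey edge, let in flush in a straight row, 90 mm apart, down the middle of a fixed flat aluminium strip 90 mm wide, 460 mm long and 6 mm thick; the letters say nothing of their order in the row. Origin at the centre of the disc on the surface of the strip, 6 mm above the table; z up, y along the strip, x across it
- mark_c: one of four identical flat white discs, 66 mm in diameter with a thin grey edge, let in flush in a straight row, 90 mm apart, down the middle of a fixed flat aluminium strip 90 mm wide, 460 mm long and 6 mm thick; the letters say nothing of their order in the row. Origin at the centre of the disc on the surface of the strip, 6 mm above the table; z up, y along the strip, x across it
- mark_d: one of four identical flat white discs, 66 mm in diameter with a thin grey edge, let in flush in a straight row, 90 mm apart, down the middle of a fixed flat aluminium strip 90 mm wide, 460 mm long and 6 mm thick; the letters say nothing of their order in the row. Origin at the centre of the disc on the surface of the strip, 6 mm above the table; z up, y along the strip, x across it
- stop: fixed upright steel stop plate across one end of the strip: 90 mm wide across the strip, 8 mm thick along it, 50 mm high, with a 4 mm high foot 18 mm wide; it may stand at either end (the other end has only a flat 4 mm bar). Origin at the middle of its underside on the strip, in line with the row of discs, 78 mm from the centre of the nearest disc; z up, y along the strip
Mind the look-alikes: they are no part of the job. What is shaped like the part that bears nut_p_mid but yellow is not meant. What is shaped like the part that bears nut_q_mid but yellow is not meant.

How it is judged:
By the outcome, as a careful person would: the job done as asked, in the order asked, and still so for the second after the job is handed in, with the robot touching nothing.
It also fails if it takes over 93 s, if anything falls off the work surface, if the arm or the gripper's body presses on something with over 40 N, if the wrist force passes 120 N, or if a joint passes its speed limit or range.

## Working session

There is one attempt and no reset: what is moved stays moved. The work goes in short steps, Python scripts to look and compute and a tool call to move; the robot and the scene stay as the last step left them, time stands still between calls to the robot, and variables do not carry over. Pictures are saved under pics/ and viewed, at most 14 in all, crops included, and the job is handed in when it is done.

Besides the shell and the picture viewer there is one more tool, called after "Call:" by a JSON object that holds its "name" and its "arguments", one argument or row to a line. jog_arm: Moves the arm, as the interface text tells. Its arguments: {"type":"object","properties":{"moves":{"type":"array"},"newtons":{"type":"number"}},"required":["moves"]}

```bash
ls; mkdir -p pics; python3 - <<'E'
from bench import ctrl
import cv2
s=ctrl.get_state(); print({k:s[k] for k in('time','position','tool_rot','grip_width')}, ctrl.grasp_offset)
for n in('top','side'):
    i=ctrl.get_image(n); print(n,[i[k] for k in i if k!='pixels'])
    cv2.imwrite(f'pics/{n}0.png',i['pixels'][:,:,::-1])
E
```

```text
pics
{'time': 0.0, 'position': array([ 0.19361934, -0.61991332,  0.22143438]), 'tool_rot': array([-3.10376111e+00, -4.73608052e-01,  5.84151937e-04]), 'grip_width': 1.0004475832079356} 0.0187
top [565.3388539060494, 565.3388539060494, 322.2959551686116, 234.86616566746832, array([0.39463315, 0.01884637, 1.04093533]), array([ 0.08039638, -0.13278039, -1.56388386])]
side [540.1866812127191, 540.1866812127191, 317.0165099478039, 237.96542038675824, array([ 0.45255526, -0.82007495,  0.85505412]), array([ 0.80698893, -0.02455116, -0.0677104 ])]
```

View pics/top0.png

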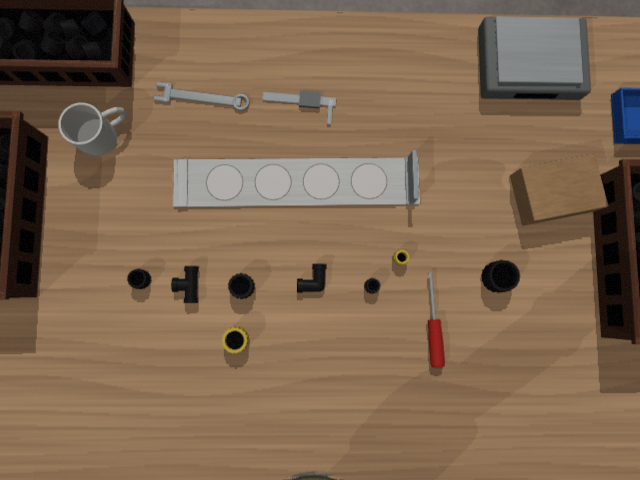

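View pics/side0.png

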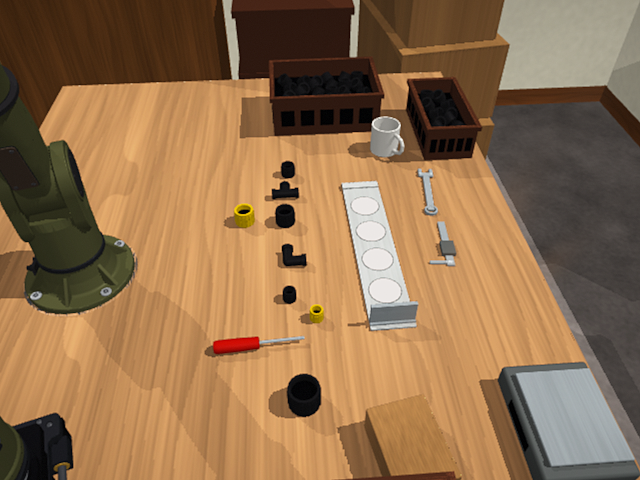

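Top view: black rings at (139,279) r?, (241,286) q?, (372,286) p?, (500,276) s?. Possible confusions are the yellow rings (235,340) and (401,257), the black tee (190,284) and the black elbow (313,280). The stop is at the right end of the strip (414,178), with discs at (224,182), (273,182), (321,181) and (369,181). Next I measure them.

```bash
cat > h.py <<'E'
import numpy as np, cv2
from scipy.spatial.transform import Rotation as R
def ray(i,u,v,z,T=None):
    d=np.array([(u-i['cx'])/i['fx'],-(v-i['cy'])/i['fy'],-1.])
    if T is None: M=R.from_rotvec(i['rotation']).as_matrix(); o=i['xyz']
    else: M=T[:3,:3]; o=T[:3,3]
    d=M@d; return o+d*(z-o[2])/d[2]
def proj(i,p):
    c=R.from_rotvec(i['rotation']).as_matrix().T@(np.array(p)-i['xyz'])
    return i['cx']-i['fx']*c[0]/c[2], i['cy']+i['fy']*c[1]/c[2]
def wristT(s,i):
    T=np.eye(4);T[:3,:3]=R.from_rotvec(s['tool_rot']).as_matrix();T[:3,3]=s['position'];return T@np.array(i['tool_from_camera'])
E
python3 - <<'E'
from h import *
from bench import ctrl
i=ctrl.get_image('top'); sd=ctrl.get_image('side'); s=ctrl.get_state()
def blobs(im,amin=80):
    p=im['pixels'].astype(int); m=(p.max(2)<60).astype(np.uint8)
    m=cv2.morphologyEx(m,cv2.MORPH_CLOSE,np.ones((5,5)))
    n,l,st,c=cv2.connectedComponentsWithStats(m); return [(c[k],st[k]) for k in range(1,n) if amin<st[k][4]<3000]
B=blobs(i);S=blobs(sd)
for n,uv,h in(('r',(139,279),.032),('q',(241,286),.038),('p',(372,286),.028),('s',(500,276),.046)):
    c,st=min(B,key=lambda b:np.hypot(*(b[0]-uv)))
    P=ray(i,*c,h/2); w=st[2:4]*(i['xyz'][2]-h/2)/i['fx']
    e=proj(sd,P); c2,st2=min(S,key=lambda b:np.hypot(*(b[0]-e)))
    print(n,c.round(1),P.round(4),'size mm',(w*1e3).round(1),'reach',np.hypot(*P[:2]).round(3),'side',ray(sd,*c2,h/2).round(4),st2[2:4])
g=cv2.cvtColor(i['pixels'],cv2.COLOR_RGB2GRAY)
p=i['pixels'].astype(int); print('disc px',p[182,224],p[182,249],p[162,249])
m=((p.min(2)>int(p[182,224].min())-12)).astype(np.uint8)
n,l,st,c=cv2.connectedComponentsWithStats(m)
for k in range(1,n):
    if st[k][4]>300: print(c[k].round(1),st[k][2:],ray(i,*c[k],.006).round(4))
print('stop',ray(i,414,205,.006),ray(i,414,155,.056), s['time'])
cv2.imwrite('pics/crop1.png',cv2.resize(i['pixels'][230:370,110:530,::-1],(800,267),interpolation=cv2.INTER_CUBIC))
E
```

```text
r [138.8 278.7] [0.4535 0.3135 0.016 ] size mm [41.7 36.3] reach 0.551 side [0.4458 0.2618 0.016 ] [27 37]
q [241.1 285.8] [0.4412 0.1304 0.019 ] size mm [47.  45.2] reach 0.46 side [0.44   0.1317 0.019 ] [19 24]
p [371.6 285.5] [ 0.4428 -0.1052  0.014 ] size mm [29.1 29.1] reach 0.455 side [ 0.4423 -0.1045  0.014 ] [13 18]
s [500.1 276. ] [ 0.4603 -0.3389  0.023 ] size mm [70.2 59.4] reach 0.572 side [ 0.46   -0.3381  0.023 ] [34 43]
disc px [176 173 168] [167 167 164] [166 167 163]
[296.  181.7] [ 219   47 5236] [0.6363 0.0337 0.006 ]
[179.9 183. ] [ 13  46 540] [0.6316 0.2489 0.006 ]
[224.2 182. ] [ 35  34 911] [0.6344 0.1673 0.006 ]
[272.5 181.6] [ 35  34 903] [0.636  0.0775 0.006 ]
[320.7 181. ] [ 35  34 899] [ 0.638  -0.0124  0.006 ]
[368.6 180.6] [ 34  34 888] [ 0.6396 -0.1024  0.006 ]
stop [ 0.59373039 -0.187333    0.006     ] [ 0.67583399 -0.17922864  0.056     ] 0.2
```

View pics/crop1.png

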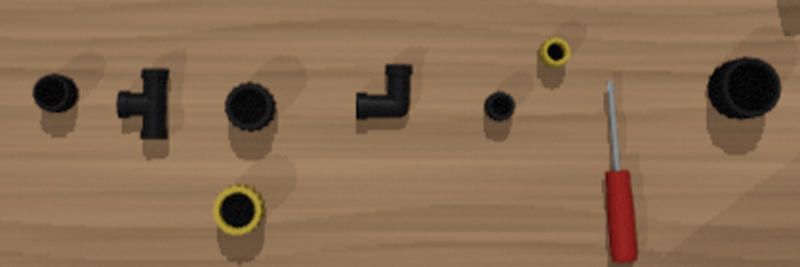

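All four sizes match the descriptions: s 58, q 46, r 36, p 28, and none of them is yellow. The disc pitch is 90 mm, and the stop is at the −y end. So s goes to (.640,−.102), q to (.638,−.012), r to (.636,.078) and p to (.634,.167). I'll grip along world x.

Call:
{"name": "jog_arm", "arguments": {
  "moves": [0.9,-0.5,0,0,0,-1,1,0.9,-0.5,0,0,0,-1,1,0.9,-0.5,0,0,0,-1,1,0.9,-0.5,0,0,0,-1,1,0.9,-0.5,0,0,0,-1,1,0.9,-0.5,0,0,0,-1,1,0.9,-0.5,0,0,0,-1,1,0.9,-0.5,0,0,0,-1,1],
  "newtons": 15
}}

```text
time: 1.2
position: [0.4058, -0.3977, 0.2223]
tool_rot: [-2.456, -1.958, 0.001]
ft_force: [-0.8, 0.0, 0.7]
grip_width: 0.998
grip_force: 0.0
```

```bash
cat >> h.py <<'E'
def go(x,y,z,s):
    "tool-frame shift/turn units to reach x,y,z, tool y along world +x, tool down"
    A=R.from_rotvec(s['tool_rot']); G=R.from_matrix(np.array([[0,1,0],[1,0,0],[0,0,-1.]]))
    sh=A.inv().apply(np.array([x,y,z])-s['position'])/.3
    tr=(A.inv()*G).as_rotvec()/(np.pi/3)
    return sh.round(3),tr.round(3)
E
python3 - <<'E'
from h import *
from bench import ctrl
s=ctrl.get_state(); i=ctrl.get_image('wrist'); print(s['time'],s['position'],s['joint_positions'].round(2),go(.46,-.3385,.15,s))
print(np.array(i['tool_from_camera']).round(3))
cv2.imwrite('pics/w1.png',i['pixels'][:,:,::-1])
E
```

```text
1.2 [ 0.40583755 -0.39767491  0.22234365] [ 1.05  0.17 -0.36  1.65  0.06  1.34  0.46] (array([0.233, 0.132, 0.241]), array([-0.001,  0.   , -0.215]))
[[ 0.001  0.964  0.266  0.072]
 [ 1.    -0.001 -0.     0.001]
 [-0.     0.266 -0.964 -0.162]
 [ 0.     0.     0.     1.   ]]
```

View pics/w1.png

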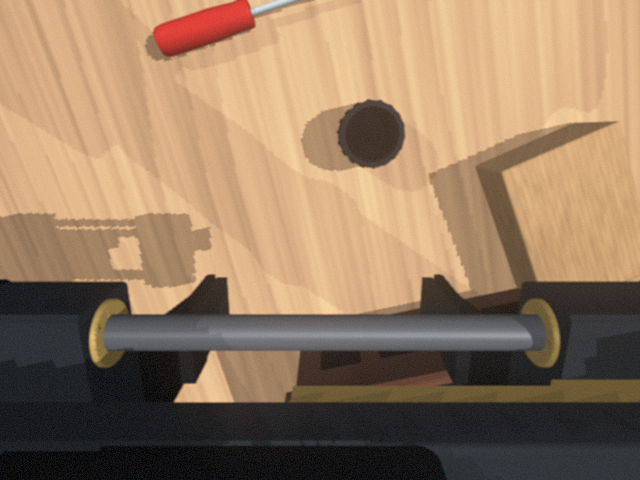

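The wrist view shows nut s at (371,133), with the wooden box well to its right (corner about 485,165). I move above s and measure it again.

Call:
{"name": "jog_arm", "arguments": {
  "moves": [0.23,0.13,0.24,0,0,-0.215,1,0.23,0.13,0.24,0,0,-0.215,1,0.23,0.13,0.24,0,0,-0.215,1,0.23,0.13,0.24,0,0,-0.215,1,0.23,0.13,0.24,0,0,-0.215,1,0.23,0.13,0.24,0,0,-0.215,1,0.23,0.13,0.24,0,0,-0.215,1,0.23,0.13,0.24,0,0,-0.215,1]
}}

```text
time: 2.25
position: [0.4599, -0.3382, 0.1508]
tool_rot: [2.217, 2.226, -0.0]
ft_force: [-0.0, 0.0, -0.6]
grip_width: 1.001
grip_force: 0.0
```

```bash
cat >> h.py <<'E'
def nut(s,i,guess,h):
    "nut centre from wrist view: black blob near guess, cast on mid-height plane"
    T=wristT(s,i); p=i['pixels'].astype(int)
    c=T[:3,:3].T@(np.array([guess[0],guess[1],h/2])-T[:3,3])
    e=np.array([i['cx']-i['fx']*c[0]/c[2],i['cy']+i['fy']*c[1]/c[2]])
    m=cv2.morphologyEx((p.max(2)<70).astype(np.uint8),cv2.MORPH_CLOSE,np.ones((5,5)))
    n,l,st,ce=cv2.connectedComponentsWithStats(m)
    k=min((k for k in range(1,n) if st[k][4]>200),key=lambda k:np.hypot(*(ce[k]-e)))
    x,y,w,hh=st[k][:4]; P=ray(i,*ce[k],h/2,T)
    wd=np.linalg.norm(ray(i,x,ce[k][1],h/2,T)-ray(i,x+w,ce[k][1],h/2,T))
    print('exp',e.round(),'blob',ce[k].round(1),st[k],'P',P.round(4),'width mm',round(wd*1e3,1)); return P
E
python3 - <<'E'
from h import *
from bench import ctrl
s=ctrl.get_state(); i=ctrl.get_image('wrist'); print(s['position'],s['tool_rot'])
P=nut(s,i,(.46,-.3385),.046); cv2.imwrite('pics/w2.png',i['pixels'][:,:,::-1])
print(go(P[0],P[1],.005,s))
E
```

```text
[ 0.45990237 -0.33819336  0.15076134] [ 2.21673411e+00  2.22555911e+00 -2.08974573e-04]
exp [323. 228.] blob [324.9 231.3] [ 287  190   77   82 4760] P [ 0.4613 -0.3412  0.023 ] width mm 59.4
(array([-0.01 ,  0.004,  0.486]), array([0.   , 0.   , 0.004]))
```

View pics/w2.png

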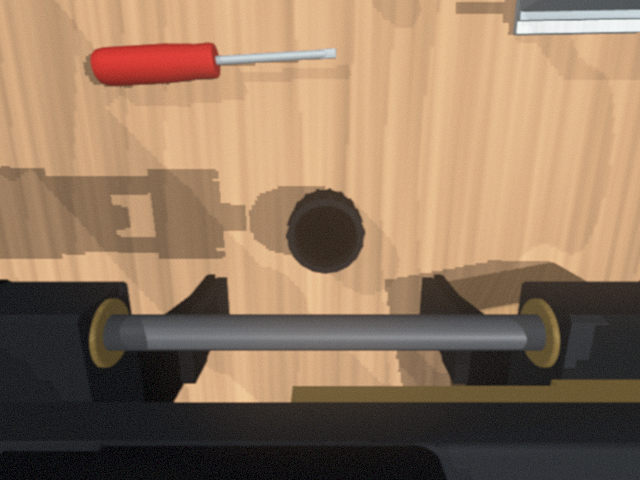

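Nut s is at (325,231) with a width of 59 mm, as expected. I descend and grip.

Call:
{"name": "jog_arm", "arguments": {
  "moves": [-0.006,0.003,0.25,0,0,0,1,-0.006,0.003,0.4,0,0,0,1,-0.006,0.003,0.486,0,0,0,1,-0.006,0.003,0.486,0,0,0,1,-0.006,0.003,0.486,0,0,0,0.4,-0.006,0.003,0.486,0,0,0,-1,-0.006,0.003,0.486,0,0,0,-1,-0.006,0.003,0.486,0,0,0,-1],
  "newtons": 15
}}

```text
time: 3.3
position: [0.461, -0.3399, 0.0051]
tool_rot: [2.216, 2.226, -0.0]
ft_force: [-0.5, -0.3, 2.1]
grip_width: 0.664
grip_force: 15.0
```

Call:
{"name": "jog_arm", "arguments": {
  "moves": [0,0,-0.2,0,0,0,-1,0,0,-0.4,0,0,0,-1,0.793,0.597,-0.417,0,0,0,-1,0.793,0.597,-0.417,0,0,0,-1,0.793,0.597,-0.417,0,0,0,-1,0.793,0.597,-0.417,0,0,0,-1,0.793,0.597,-0.417,0,0,0,-1,0.793,0.597,-0.417,0,0,0,-1]
}}

```text
time: 4.3
position: [0.6407, -0.0946, 0.1299]
tool_rot: [-2.206, -2.234, -0.005]
ft_force: [0.0, 0.9, -1.3]
grip_width: 0.664
grip_force: 15.0
```

```bash
python3 - <<'E'
from h import *
from bench import ctrl
s=ctrl.get_state(); i=ctrl.get_image('wrist'); print(s['position'],s['tool_rot'],s['grip_width'])
cv2.imwrite('pics/w3.png',i['pixels'][:,:,::-1])
T=wristT(s,i)
p=i['pixels'].astype(int); print(p.max((0,1)))
g=cv2.medianBlur(cv2.cvtColor(i['pixels'],cv2.COLOR_RGB2GRAY),3)
c=cv2.HoughCircles(g,cv2.HOUGH_GRADIENT,1,60,param1=80,param2=25,minRadius=25,maxRadius=70)
if c is not None:
    for a in c[0]: print(a, ray(i,a[0],a[1],.006,T).round(4))
E
```

```text
[ 0.64066151 -0.09456538  0.12985637] [-2.20619627 -2.23412882 -0.00535849] 0.664227488836841
[250 250 250]
[321.5 114.5  49.4] [ 0.6386 -0.0113  0.006 ]
[322.5 240.5  42.2] [ 0.6404 -0.1034  0.006 ]
```

View pics/w3.png

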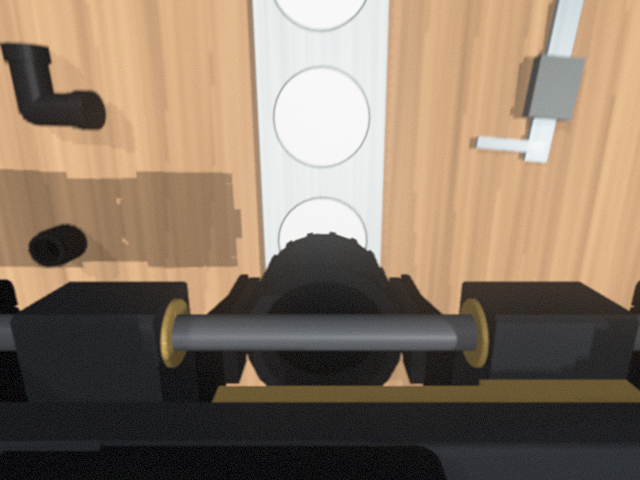

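The wrist view shows disc 2 at (321,115), cast to (.6386,−.0113), which agrees with the top view to 1 mm. Nut s is held upright over disc 1.

Call:
{"name": "jog_arm", "arguments": {
  "moves": [0,0,0,0,0,0,-1,0,0,0.1,0,0,0,-1,0,0,0.2,0,0,0,-1,0,0,0.28,0,0,0,-1,0,0,0.32,0,0,0,-1,0,0,0.34,0,0,0,-1,0,0,0.34,0,0,0,-1,0,0,0.34,0,0,0,-1]
}}

```text
time: 5.35
position: [0.6397, -0.1013, 0.0289]
tool_rot: [2.216, 2.225, 0.001]
ft_force: [-0.2, -0.4, -0.8]
grip_width: 0.66
grip_force: 15.0
```

Call:
{"name": "jog_arm", "arguments": {
  "moves": [-0.003,0,0.03,0,0,0,-1,-0.003,0,0.05,0,0,0,-1,-0.003,0,0.057,0,0,0,-1,-0.003,0,0.057,0,0,0,-1,-0.003,0,0.057,0,0,0,0.5,-0.003,0,0.057,0,0,0,1,-0.003,0,0.057,0,0,0,1,-0.003,0,0.057,0,0,0,1]
}}

```text
time: 6.35
position: [0.6389, -0.102, 0.0106]
tool_rot: [-2.217, -2.226, 0.0]
ft_force: [0.0, 0.7, -0.0]
grip_width: 0.966
grip_force: 0.0
```

Call:
{"name": "jog_arm", "arguments": {
  "moves": [0,0,-0.18,0,0,0,1,0,0,-0.36,0,0,0,1,0.775,-0.66,-0.46,0,0,0,1,0.775,-0.66,-0.46,0,0,0,1,0.775,-0.66,-0.46,0,0,0,1,0.775,-0.66,-0.46,0,0,0,1,0.775,-0.66,-0.46,0,0,0,1,0.775,-0.66,-0.46,0,0,0,1]
}}

```text
time: 7.35
position: [0.4378, 0.1333, 0.1495]
tool_rot: [2.207, 2.233, 0.0]
ft_force: [1.0, -0.6, 0.1]
grip_width: 0.993
grip_force: 0.0
```

```bash
python3 - <<'E'
from h import *
from bench import ctrl
ctrl.get_image('top');ctrl.get_image('top');s=ctrl.get_state(); i=ctrl.get_image('wrist'); print(s['position'],s['tool_rot'])
P=nut(s,i,(.441,.1304),.038); cv2.imwrite('pics/w4.png',i['pixels'][:,:,::-1])
print(go(P[0],P[1],.005,s))
E
```

```text
[0.44020271 0.12947835 0.14906728] [2.21402784e+00 2.22606954e+00 3.44478232e-04]
exp [324. 225.] blob [325.1 227.1] [ 296  195   59   64 2868] P [0.4419 0.1291 0.019 ] width mm 45.8
(array([-0.001,  0.005,  0.48 ]), array([0.001, 0.001, 0.005]))
```

View pics/w4.png

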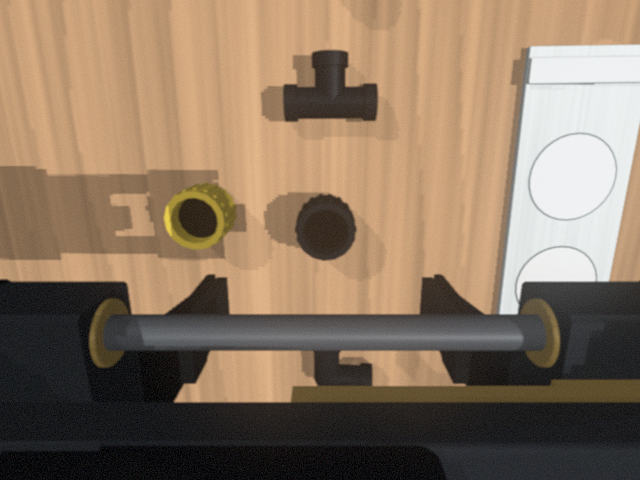

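Nut q is at (325,227), 46 mm wide. The yellow ring at (200,222) is about 46 mm from its edge, so I open the fingers less on the way down.

Call:
{"name": "jog_arm", "arguments": {
  "moves": [0,0.004,0.1,0,0,0,0.6,0,0.004,0.2,0,0,0,0.6,0,0.004,0.35,0,0,0,0.6,0,0.004,0.48,0,0,0,0.6,0,0.004,0.48,0,0,0,0.6,0,0.004,0.48,0,0,0,0,0,0.004,0.48,0,0,0,-1,0,0.004,0.48,0,0,0,-1]
}}

```text
time: 8.5
position: [0.4415, 0.1294, 0.0052]
tool_rot: [2.217, 2.225, 0.001]
ft_force: [-0.0, 0.1, -0.1]
grip_width: 0.544
grip_force: 0.0
```

Call:
{"name": "jog_arm", "arguments": {
  "moves": [0,0,0,0,0,0,-1,0,0,0,0,0,0,-1,0,0,-0.2,0,0,0,-1,0,0,-0.38,0,0,0,-1,-0.471,0.656,-0.417,0,0,0,-1,-0.471,0.656,-0.417,0,0,0,-1,-0.471,0.656,-0.417,0,0,0,-1,-0.471,0.656,-0.417,0,0,0,-1]
}}

```text
time: 9.5
position: [0.64, -0.0127, 0.1295]
tool_rot: [2.218, 2.225, -0.001]
ft_force: [0.4, 1.9, 0.7]
grip_width: 0.52
grip_force: 15.0
```

Call:
{"name": "jog_arm", "arguments": {
  "moves": [0,0,0,0,0,0,-1,0,0,0,0,0,0,-1,0,0,0,0,0,0,-1,0,0,0.1,0,0,0,-1,0,0,0.2,0,0,0,-1,0,0,0.3,0,0,0,-1,0,0,0.34,0,0,0,-1,0,0,0.34,0,0,0,-1]
}}

```text
time: 10.5
position: [0.6379, -0.0103, 0.0278]
tool_rot: [-2.215, -2.227, 0.001]
ft_force: [0.1, -0.1, -0.5]
grip_width: 0.522
grip_force: 15.0
```

Call:
{"name": "jog_arm", "arguments": {
  "moves": [-0.005,0,0.03,0,0,0,-1,-0.005,0,0.048,0,0,0,-1,-0.005,0,0.055,0,0,0,-1,-0.005,0,0.055,0,0,0,-1,-0.005,0,0.055,0,0,0,0.3,-0.005,0,0.055,0,0,0,1,-0.005,0,0.055,0,0,0,1,-0.005,0,0.055,0,0,0,1]
}}

```text
time: 11.5
position: [0.6385, -0.0123, 0.0114]
tool_rot: [2.217, 2.226, -0.0]
ft_force: [0.1, -0.0, 0.4]
grip_width: 0.892
grip_force: 0.0
```

Call:
{"name": "jog_arm", "arguments": {
  "moves": [0,0,-0.18,0,0,0,1,0,0,-0.36,0,0,0,1,0.98,-0.61,-0.46,0,0,0,1,0.98,-0.61,-0.46,0,0,0,1,0.98,-0.61,-0.46,0,0,0,1,0.98,-0.61,-0.46,0,0,0,1,0.98,-0.61,-0.46,0,0,0,1,0.98,-0.61,-0.46,0,0,0,1]
}}

```text
time: 12.5
position: [0.4518, 0.2843, 0.1501]
tool_rot: [2.211, 2.231, 0.002]
ft_force: [1.0, -1.1, 0.2]
grip_width: 0.998
grip_force: 0.0
```

```bash
python3 - <<'E'
from h import *
from bench import ctrl
for _ in range(3): ctrl.get_image('top')
s=ctrl.get_state(); i=ctrl.get_image('wrist'); print(s['position'],s['tool_rot'])
P=nut(s,i,(.4535,.3135),.032); cv2.imwrite('pics/w5.png',i['pixels'][:,:,::-1])
print(go(P[0],P[1],.005,s))
E
```

```text
[0.4529106  0.28304561 0.14983772] [2.21064952e+00 2.23144163e+00 1.24361990e-03]
exp [324. 187.] blob [325.3 187.8] [ 303  165   45   46 1521] P [0.4543 0.3128 0.016 ] width mm 34.4
(array([0.099, 0.005, 0.483]), array([ 0.001, -0.   ,  0.009]))
```

View pics/w5.png

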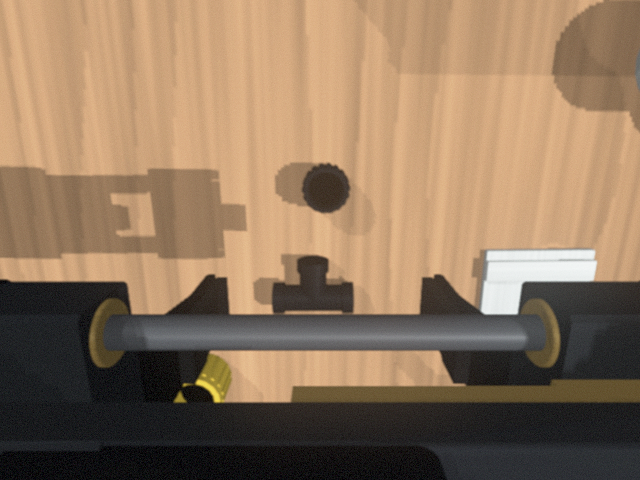

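Nut r is at (326,188), about 35 mm wide. The tee is clear of the fingers in y.

Call:
{"name": "jog_arm", "arguments": {
  "moves": [0.099,0.004,0.05,0,0,0,0.5,0.099,0.004,0.2,0,0,0,0.5,0.099,0.004,0.35,0,0,0,0.4,0.099,0.004,0.483,0,0,0,0.4,0.099,0.004,0.483,0,0,0,0.4,0.099,0.004,0.483,0,0,0,-1,0.099,0.004,0.483,0,0,0,-1,0.099,0.004,0.483,0,0,0,-1]
}}

```text
time: 13.7
position: [0.4557, 0.3102, 0.0047]
tool_rot: [2.217, 2.225, 0.0]
ft_force: [-0.0, 0.7, 0.4]
grip_width: 0.445
grip_force: 0.0
```

Call:
{"name": "jog_arm", "arguments": {
  "moves": [0.005,0,0,0,0,0,-1,0.005,0,0,0,0,0,-1,0.005,0,0,0,0,0,-1,0.005,0,0,0,0,0,-1,0.005,0,-0.1,0,0,0,-1,0.005,0,-0.3,0,0,0,-1,0.005,0,-0.417,0,0,0,-1,0.005,0,-0.417,0,0,0,-1]
}}

```text
time: 14.7
position: [0.4569, 0.3135, 0.1323]
tool_rot: [2.215, 2.225, 0.008]
ft_force: [-0.2, -0.3, -1.0]
grip_width: 0.411
grip_force: 15.0
```

Call:
{"name": "jog_arm", "arguments": {
  "moves": [-0.787,0.602,0,0,0,0,-1,-0.787,0.602,0,0,0,0,-1,-0.787,0.602,0,0,0,0,-1,-0.787,0.602,0,0,0,0,-1,-0.787,0.602,0,0,0,0,-1,-0.787,0.602,0,0,0,0,-1,-0.787,0.602,0.1,0,0,0,-1,-0.787,0.602,0.2,0,0,0,-1]
}}

```text
time: 15.7
position: [0.6357, 0.0779, 0.0675]
tool_rot: [-2.214, -2.227, 0.001]
ft_force: [0.6, 0.9, 0.1]
grip_width: 0.409
grip_force: 15.0
```

Call:
{"name": "jog_arm", "arguments": {
  "moves": [0,0,0.06,0,0,0,-1,0,0,0.12,0,0,0,-1,0,0,0.14,0,0,0,-1,0,0,0.14,0,0,0,-1,0,0,0.14,0,0,0,-1,0,0,0.14,0,0,0,-1,0,0,0.14,0,0,0,-1,0,0,0.14,0,0,0,-1]
}}

```text
time: 16.7
position: [0.6371, 0.0767, 0.0278]
tool_rot: [2.216, 2.226, 0.0]
ft_force: [0.4, -0.2, -0.6]
grip_width: 0.411
grip_force: 15.0
```

Call:
{"name": "jog_arm", "arguments": {
  "moves": [0.003,-0.003,0.03,0,0,0,-1,0.003,-0.003,0.048,0,0,0,-1,0.003,-0.003,0.055,0,0,0,-1,0.003,-0.003,0.055,0,0,0,-1,0.003,-0.003,0.055,0,0,0,0.1,0.003,-0.003,0.055,0,0,0,0.6,0.003,-0.003,0.055,0,0,0,0.6,0.003,-0.003,0.055,0,0,0,0.6]
}}

```text
time: 17.7
position: [0.6361, 0.0777, 0.011]
tool_rot: [2.217, 2.226, 0.0]
ft_force: [0.9, -0.4, 0.3]
grip_width: 0.756
grip_force: 0.0
```

Call:
{"name": "jog_arm", "arguments": {
  "moves": [0,0,-0.18,0,0,0,0.6,0,0,-0.36,0,0,0,0.6,-0.61,-0.645,-0.46,0,0,0,0.6,-0.61,-0.645,-0.46,0,0,0,0.6,-0.61,-0.645,-0.46,0,0,0,0.6,-0.61,-0.645,-0.46,0,0,0,0.6,-0.61,-0.645,-0.46,0,0,0,0.6,-0.61,-0.645,-0.46,0,0,0,0.6]
}}

```text
time: 18.7
position: [0.4427, -0.1075, 0.1495]
tool_rot: [2.219, 2.221, -0.001]
ft_force: [-0.3, -0.0, -0.2]
grip_width: 0.798
grip_force: 0.0
```

```bash
python3 - <<'E'
from h import *
from bench import ctrl
for _ in range(5): ctrl.get_image('top')
s=ctrl.get_state(); i=ctrl.get_image('wrist'); print(s['position'],s['tool_rot'],s['joint_positions'].round(2))
P=nut(s,i,(.4428,-.1052),.028); cv2.imwrite('pics/w6.png',i['pixels'][:,:,::-1])
print(go(P[0],P[1],.004,s))
E
```

```text
[ 0.4441529  -0.10475671  0.14889662] [-2.21323866e+00 -2.22875444e+00 -1.05342840e-03] [ 0.86 -0.02 -0.68  1.99 -0.01  1.17  0.2 ]
exp [321. 226.] blob [323.1 231.6] [312 220  23  24 407] P [ 0.4441 -0.1097  0.014 ] width mm 18.2
(array([-0.017, -0.   ,  0.483]), array([ 0.   , -0.001,  0.007]))
```

View pics/w6.png

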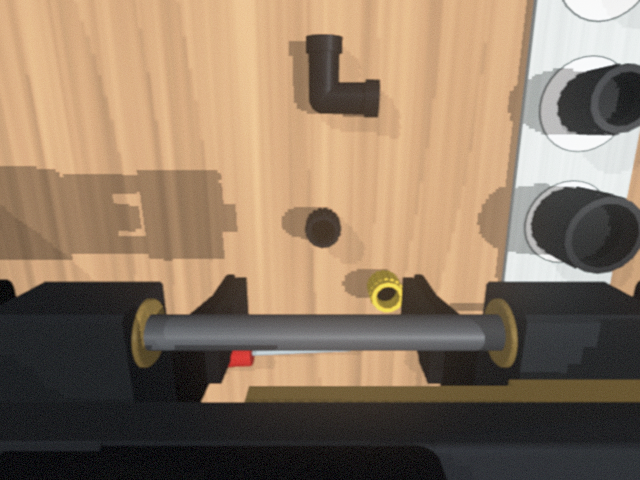

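Nut p's full outline is centred at about (323,228); the mask had caught only its bore. That gives (.4438,−.106), which agrees with the top and side views. The yellow ring at (385,292) is clear.

Call:
{"name": "jog_arm", "arguments": {
  "moves": [-0.004,-0.002,0.05,0,0,0,0.2,-0.004,-0.002,0.2,0,0,0,0.2,-0.004,-0.002,0.35,0,0,0,0.2,-0.004,-0.002,0.44,0,0,0,0.2,-0.004,-0.002,0.482,0,0,0,0.2,-0.004,-0.002,0.482,0,0,0,0.2,-0.004,-0.002,0.482,0,0,0,0.2,-0.004,-0.002,0.482,0,0,0,0]
}}

```text
time: 20.0
position: [0.4437, -0.1078, 0.0055]
tool_rot: [2.215, 2.224, 0.001]
ft_force: [-0.1, -1.0, -0.0]
grip_width: 0.554
grip_force: 0.0
```

Call:
{"name": "jog_arm", "arguments": {
  "moves": [0,0,0,0,0,0,-1,0,0,0,0,0,0,-1,0,0,0,0,0,0,-1,0,0,0,0,0,0,-1,0,0,0,0,0,0,-1,0,0,0,0,0,0,-1,0,0,0,0,0,0,-1,0,0,0,0,0,0,-1]
}}

```text
time: 21.0
position: [0.4429, -0.1075, 0.0047]
tool_rot: [2.216, 2.226, -0.0]
ft_force: [-1.1, -0.7, 5.6]
grip_width: 0.316
grip_force: 15.0
```

Call:
{"name": "jog_arm", "arguments": {
  "moves": [0,0,-0.15,0,0,0,-1,0,0,-0.3,0,0,0,-1,0.912,0.638,-0.43,0,0,0,-1,0.912,0.638,-0.43,0,0,0,-1,0.912,0.638,-0.43,0,0,0,-1,0.912,0.638,-0.43,0,0,0,-1,0.912,0.638,-0.43,0,0,0,-1,0.912,0.638,-0.43,0,0,0,-1]
}}

```text
time: 22.0
position: [0.6334, 0.1721, 0.1328]
tool_rot: [-2.21, -2.229, -0.003]
ft_force: [-0.1, -0.4, -0.3]
grip_width: 0.313
grip_force: 15.0
```

Call:
{"name": "jog_arm", "arguments": {
  "moves": [0,0,0,0,0,0,-1,0,0,0,0,0,0,-1,0,0,0.1,0,0,0,-1,0,0,0.2,0,0,0,-1,0,0,0.3,0,0,0,-1,0,0,0.35,0,0,0,-1,0,0,0.35,0,0,0,-1,0,0,0.35,0,0,0,-1]
}}

```text
time: 23.0
position: [0.6338, 0.167, 0.0298]
tool_rot: [2.216, 2.225, 0.002]
ft_force: [0.8, 0.3, 0.9]
grip_width: 0.318
grip_force: 15.0
```

Call:
{"name": "jog_arm", "arguments": {
  "moves": [0,0.002,0.03,0,0,0,-1,0,0.002,0.052,0,0,0,-1,0,0.002,0.062,0,0,0,-1,0,0.002,0.062,0,0,0,-1,0,0.002,0.062,0,0,0,0,0,0.002,0.062,0,0,0,0.4,0,0.002,0.062,0,0,0,0.4,0,0.002,0.062,0,0,0,0.4]
}}

```text
time: 24.0
position: [0.6334, 0.1671, 0.0096]
tool_rot: [-2.216, -2.226, 0.0]
ft_force: [0.2, 0.0, 0.4]
grip_width: 0.66
grip_force: 0.0
```

Call:
{"name": "jog_arm", "arguments": {
  "moves": [0,0,-0.15,0,0,0,0.4,0,0,-0.35,0,0,0,0.4,0,0,-0.5,0,0,0,0.4,0.6,-0.55,-0.5,0,0,0,0.4,0.6,-0.55,-0.5,0,0,0,0.4,0.6,-0.55,-0.5,0,0,0,0.4,0.6,-0.55,-0.5,0,0,0,0.4,0.6,-0.55,-0.5,0,0,0,0.4]
}}

```text
time: 25.0
position: [0.4628, 0.3516, 0.1606]
tool_rot: [-2.204, -2.237, -0.002]
ft_force: [0.4, -0.7, -0.6]
grip_width: 0.701
grip_force: 0.0
```

```bash
python3 - <<'E'
from h import *
from bench import ctrl
i=ctrl.get_image('top'); s=ctrl.get_state(); print(s['time'],s['position'])
p=i['pixels'].astype(int); m=cv2.morphologyEx((p.max(2)<75).astype(np.uint8),cv2.MORPH_CLOSE,np.ones((5,5)))
n,l,st,c=cv2.connectedComponentsWithStats(m)
for nm,t,h in(('s',(.6396,-.1024),.046),('q',(.638,-.0124),.038),('r',(.636,.0775),.032),('p',(.6344,.1673),.028)):
    e=np.array(proj(i,(*t,.006+h/2))); k=min(range(1,n),key=lambda k:np.hypot(*(c[k]-e)))
    P=ray(i,*c[k],.006+h/2); print(nm,c[k].round(1),st[k][2:],'err mm',((P[:2]-t)*1e3).round(1))
cv2.imwrite('pics/end.png',cv2.resize(i['pixels'][130:320,110:430,::-1],(800,475)))
E
```

```text
25.05 [0.46572645 0.34855991 0.16022548]
s [369.4 178.4] [ 32  34 864] err mm [-1.2  1. ]
q [320.3 178.4] [ 24  28 522] err mm [0.3 1.2]
r [269.9 179.8] [ 19  21 321] err mm [-0.5  4. ]
p [222.6 181.2] [ 16  17 203] err mm [-1.8  1. ]
```

View pics/end.png

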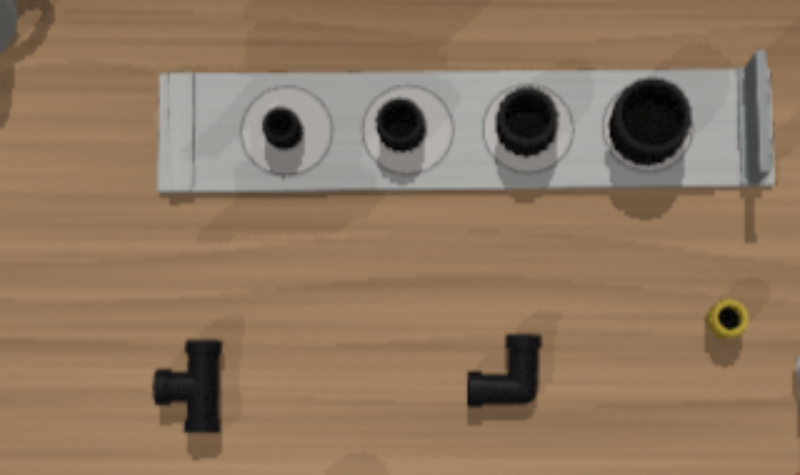

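The order is right and all four nuts are upright. s, q and p are within about 2 mm, but r is 4 mm off along +y (crop pixel 400,124). There is plenty of time, so I regrasp r and centre it.

Call:
{"name": "jog_arm", "arguments": {
  "moves": [-0.89,0.56,0,0,0,0,0.4,-0.89,0.56,0,0,0,0,0.4,-0.89,0.56,0,0,0,0,0.4,-0.89,0.56,0,0,0,0,0.4,-0.89,0.56,0,0,0,0,0.4,-0.89,0.56,0,0,0,0,0.4,-0.89,0.56,0,0,0,0,0.4,-0.89,0.56,0,0,0,0,0.4]
}}

```text
time: 26.05
position: [0.6363, 0.0815, 0.1599]
tool_rot: [-2.214, -2.228, -0.0]
ft_force: [-1.1, -1.0, -0.0]
grip_width: 0.703
grip_force: 0.0
```

Call:
{"name": "jog_arm", "arguments": {
  "moves": [0,0,0,0,0,0,0.4,0,0,0,0,0,0,0.4,0,0,0.1,0,0,0,0.4,0,0,0.2,0,0,0,0.4,0,0,0.28,0,0,0,0.4,0,0,0.28,0,0,0,0.4,0,0,0.28,0,0,0,0.4,0,0,0.28,0,0,0,0.4]
}}

```text
time: 27.05
position: [0.6379, 0.0804, 0.0774]
tool_rot: [2.215, 2.225, 0.003]
ft_force: [-0.1, 0.8, 0.3]
grip_width: 0.701
grip_force: 0.0
```

Next, x −1.5 mm, down to z 0.0115, then close.

Call:
{"name": "jog_arm", "arguments": {
  "moves": [0,-0.005,0.1,0,0,0,0.4,0,-0.005,0.18,0,0,0,0.4,0,-0.005,0.218,0,0,0,0.4,0,-0.005,0.218,0,0,0,0.4,0,-0.005,0.218,0,0,0,-0.2,0,-0.005,0.218,0,0,0,-1,0,-0.005,0.218,0,0,0,-1,0,-0.005,0.218,0,0,0,-1]
}}

```text
time: 28.05
position: [0.6357, 0.0801, 0.011]
tool_rot: [2.216, 2.226, 0.001]
ft_force: [-0.1, -0.4, 1.4]
grip_width: 0.41
grip_force: 15.0
```

Call:
{"name": "jog_arm", "arguments": {
  "moves": [0,0,0,0,0,0,-1,0,0,0,0,0,0,-1,0,0,-0.02,0,0,0,-1,-0.012,0,-0.02,0,0,0,-1,-0.012,0,-0.02,0,0,0,-1,-0.012,0,-0.02,0,0,0,-1,-0.012,0,0,0,0,0,-1,-0.012,0,0,0,0,0,-1]
}}

```text
time: 29.05
position: [0.6358, 0.0766, 0.0104]
tool_rot: [2.216, 2.226, 0.001]
ft_force: [0.5, 0.1, 0.9]
grip_width: 0.41
grip_force: 15.0
```

Call:
{"name": "jog_arm", "arguments": {
  "moves": [0,0,0,0,0,0,-1,0,0,0,0,0,0,-1,0,0,0,0,0,0,0,0,0,0,0,0,0,0.4,0,0,0,0,0,0,0.4,0,0,0,0,0,0,0.4,0,0,-0.15,0,0,0,0.4,0,0,-0.3,0,0,0,0.4]
}}

```text
time: 30.05
position: [0.6349, 0.0764, 0.1009]
tool_rot: [-2.216, -2.226, 0.002]
ft_force: [1.6, -0.8, 0.2]
grip_width: 0.699
grip_force: 0.0
```

Call:
{"name": "jog_arm", "arguments": {
  "moves": [0,0,-0.2,0,0,0,0.4,0.6,-0.6,-0.2,0,0,0,0.4,0.6,-0.6,-0.2,0,0,0,0.4,0.6,-0.6,-0.2,0,0,0,0.4,0.6,-0.6,-0.2,0,0,0,0.4,0.6,-0.6,-0.2,0,0,0,0.4,0.6,-0.6,-0.2,0,0,0,0.4,0.6,-0.6,-0.2,0,0,0,0.4]
}}

```text
time: 31.05
position: [0.456, 0.2542, 0.1603]
tool_rot: [2.22, 2.223, -0.0]
ft_force: [0.4, 0.8, -0.5]
grip_width: 0.701
grip_force: 0.0
```

```bash
python3 - <<'E'
from h import *
from bench import ctrl
i=ctrl.get_image('top'); s=ctrl.get_state(); print(s['time'],s['position'])
p=i['pixels'].astype(int); m=cv2.morphologyEx((p.max(2)<75).astype(np.uint8),cv2.MORPH_CLOSE,np.ones((5,5)))
n,l,st,c=cv2.connectedComponentsWithStats(m)
for nm,t,h in(('s',(.6396,-.1024),.046),('q',(.638,-.0124),.038),('r',(.636,.0775),.032),('p',(.6344,.1673),.028)):
    e=np.array(proj(i,(*t,.006+h/2))); k=min(range(1,n),key=lambda k:np.hypot(*(c[k]-e)))
    P=ray(i,*c[k],.006+h/2); print(nm,c[k].round(1),st[k][2:],'err mm',((P[:2]-t)*1e3).round(1))
cv2.imwrite('pics/end2.png',cv2.resize(i['pixels'][130:320,110:430,::-1],(800,475)))
E
```

```text
31.1 [0.4559264  0.25423519 0.16023509]
s [369.4 178.4] [ 32  34 858] err mm [-1.3  1.1]
q [320.3 178.4] [ 24  28 519] err mm [0.4 1.3]
r [271.9 180.3] [ 19  21 318] err mm [-1.3  0.4]
p [222.6 181.3] [ 16  16 195] err mm [-2.   0.9]
```

View pics/end2.png

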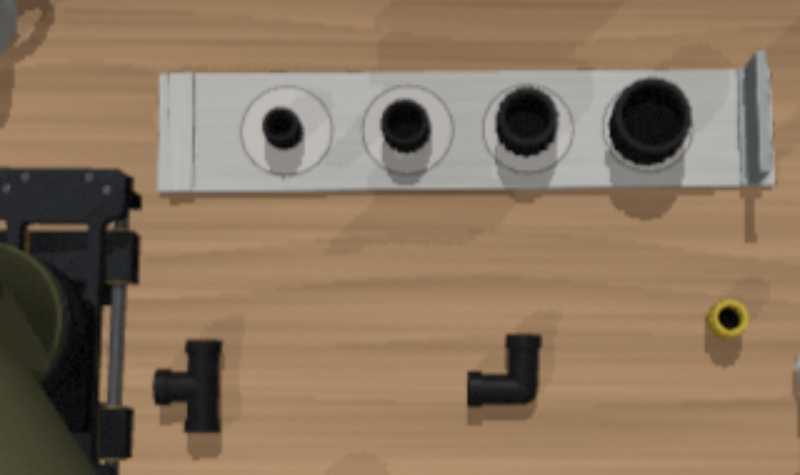

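All four nuts are now upright and within about 2 mm of their disc centres, with s next to the stop and p at the far end. The arm is clear, so I hand the job in.

```bash
python3 -c "
from bench import ctrl
print(ctrl.close_job())"
```

```text
the job is handed in; nothing more can be done
None
```

The four black nuts stand upright on the discs in size order, largest next to the stop and smallest at the far end, each within about 2 mm of its disc centre on the last camera check; the job was handed in at about 31 s.

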